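Snap the faceplate onto the locker lock and press it home

TASK

Close up the serviced locker lock: pick up the aluminium faceplate, hook its tongue under the lip of the steel lock body with the catch end held up, then swing that end down. Press the catch end down, firmly but without hammering or forcing it, until it snaps and lies fully home on the rim, and bear on it until you feel that it is solid with no give left; then let go. Leave the cup, the two keys and the loose lock cylinder where they are.

Things in the scene. Friction and masses are not known exactly. Their poses are not given: they have to be found in the camera images.
- lockbody: Polished steel lock body, open face up, in a low dark cradle (180 x 100 mm, pads to 24 mm high) fixed on the bench. An open box, x = -79 to +79, 66 mm wide, rim 46 mm above the bench, walls 4 mm, 58 mm wide inside, 18 mm free depth below the rim. Origin on the bench under its middle; x along its length to the lip end, z up. Lip at the +x end, roller catch at the -x end
- lip_mouth (a point): Middle of the lip's front face, at rim height: x = +64, z = 46 mm in the lock body's frame, same axes. The lip spans the body's width; its underside is 6.5 mm and its top 12 mm above the rim. Behind it a pocket for the tongue, open below, ends at a wall at x = +75 mm
- fit (a point): Where the faceplate's origin lies when the plate is fitted: x = y = 0, z = 46 mm (middle of the rim plane) in the lock body's frame. The fitted plate has the lock body's axes and lies on the side walls, studs and leg inside
- roller_axis (a point): Middle of the catch's white roller (8 mm diameter, 14 mm long along y) as it stands out: x = -71, z = 41.5 mm in the lock body's frame, just inside the end wall. A spring (7 N, plus 1 N per mm) holds it out towards +x; it gives way up to 6 mm towards -x. A thin brass tail pin shows outside
- faceplate: Chunky aluminium faceplate, about 0.2 to 0.35 kg: a plate 7 mm thick, 66 mm wide (y), from x = -79 to +64 mm, with a tongue at +x, a coin hood on top, and legs 12 mm deep beneath, on which it starts standing level on the bench. Origin on the plate's underside, on the centre line (12 mm above the bench at the start); x to the tongue, z up. A flat key cylinder 2 mm high lies at x = +37
- tongue_tip (a point): End of the tongue, mid thickness: x = +73, z = 2 mm in the faceplate's frame. The tongue is 44 mm wide, 4 mm thick, flush with the underside, from x = +64 (shoulder) to +73. The legs let it go under the lip only with the catch end raised about 0.13 to 0.25 rad; the plate's +x lower edge may slide on the rim until the shoulder meets the lip
- catch_end (a point): On the plate's underside at the catch leg: x = -66, y = z = 0 in the faceplate's frame; at rim height when home. The steel leg, x = -66 to -62, 18 mm wide, 12 mm deep, bears a round bead (radius 3 mm, axis along y at x = -66, z = -9). Two studs of 7 mm diameter, 12 mm deep, stand at x = +40, y = +-23
- press_spot (a point): Where to press, on the plate's face above the catch leg: x = -58, y = 0, z = 7 mm in the faceplate's frame. Lowered, the bead rests on the roller with this end about 9 mm proud; about 8 to 12 N pressed there snaps it past, and the roller then holds it on the rim. More than 80 N between plate and lock body would bend it
- hood_top (a point): Middle of the top of the coin hood, the place to grip: x = -5, y = 0, z = 25 mm in the faceplate's frame. The hood is a block 34 (x) x 26 (y) mm with a coin slot, standing 18 mm above the plate's face
- parts_cup: White porcelain parts cup, 68 mm across, 52 mm high; origin under its middle; leave it alone
- key_a: Silver key lying flat, 57 mm long, 22 mm wide bow, 3 mm thick; leave it alone
- key_b: Another such silver key; leave it alone
- cam_lock: Small steel cam lock cylinder standing on end, 26 mm across, 29 mm high; leave it alone. Beyond x = 0.73 m of the robot's frame stand a bronze coin return unit (125 mm high with its button), a spares tray and a screwdriver, which are out of the way
Mind the look-alikes: they are no part of the job. Several things look just like the faceplate: the one meant starts farthest from the robot's base. There is more than one size of the lockbody; the job needs the smaller.

How it is judged:
By the outcome, as a careful person would: the job done as asked, in the order asked, and still so for the second after the job is handed in, with the robot touching nothing.
It also fails if it takes over 54 s, if anything falls off the work surface, if the arm or the gripper's body presses on something with over 40 N, if the wrist force passes 120 N, or if a joint passes its speed limit or range.

ROBOT

A 7-joint arm with a two-finger parallel gripper is mounted at the origin on the work surface. World frame = base frame: x ahead of the robot, y to its left, z up, the work surface at z = 0. Lengths are in m, angles in degrees, forces in N, time in s.
With the tool pointing down it reaches from about 0.425 to 0.875 m from the base axis. Payload 9.9 kg.
Tool frame: the origin (TCP) lies between the finger pads; the fingertips stand 17 mm ahead of it and the grasp point (between the pads) lies 2 mm behind it; z points along the fingers, y is the line along which they close (so a half turn about z gives the same grasp; the last joint's range is limited). The gripper opens to 85 mm and grips with 20 to 120 N. Pads are 22 mm wide; open, the fingers measure 114 mm over their backs; the gripper's body (76 mm by 85 mm) begins 54 mm behind the grasp point. The pads swing forward as they close: fully open they stand 13 mm farther back than shut.
Start: joints at [60.974, 32.985, 1.427, 82.34, -0.859, 64.687, -3.237], TCP at [0.277, -0.616, 0.248] pointing down, gripper open.
Joint ranges: [-157.87, 157.87], [-19.46, 123.44], [-87.15, 90], [11.01, 140.99], [-62.26, 242.26], [9.8, 113.94], [-161.44, 161.44]. Speed limits (degrees/s): [127.2, 127.2, 172.46, 172.46, 180, 180, 180].

INTERFACE

Orientations are given as [roll, pitch, yaw] about the fixed x, y, z axes, in that order (R = Rz(yaw) Ry(pitch) Rx(roll)).
In Python, from rig import status, vision, env gives the robot as it stands.
- The arm moves only by the tool send_rows, never from a script. Its argument "rows" is a list of rows, each a list of 7 numbers: the opening, from 0 (shut) to 1 (fully open), then the shift along the tool's x, y, z in mm, then the turn, a rotation vector about the tool's x, y, z in degrees. In form: [[claw, x, y, z, ax, ay, az], ...]. A call has 1 to 20 rows; each row is the pose to reach, as a shift and turn from the pose commanded when the call began, along the tool's axes at that moment; what a row does not reach only later rows make up. A row lasts 1/10 s, in which the tool goes at most 50 mm and 8.59 degrees, less where a joint would pass 70% of its speed; a pose out of reach is approached as far as the arm can. A call with a gripper value outside its range is refused whole. The fingers move at their own pace and stop on an object; "force" is the grip in N (left out, the last holds). Time passes only in rows, so rows that repeat a pose let the fingers close. It gives the time, the measured TCP pose, the force, the opening and the grip force at its end, in the units of the state.
- status.observe(): the state, without advancing time (a new reading comes with each control period).
- vision.read_camera(name): name is "scene" or "top"; returns a dict with "pixels" (480x640x3 uint8, red, green, blue), "mtx" (3x3 intrinsics, pixels), "R" (3x3) and "t" (3): a world point X has camera coordinates R X + t. Camera axes: x right, y down, z forward; pixel columns grow to the right and rows downward; lengths in m; the calibration is good to about 2 mm. A picture is of the moment at which its call begins. There is no depth.
- env.job_done(): hands the job in; it is judged then, once.
The state is a dict: "time_s": time; "joint_pos": joint angles; "joint_vel": joint speeds; "joint_efforts": joint torques, N m; "tool_pos": TCP position; "ee_rot": TCP orientation; "ft_force": force on the tool from outside, world axes, zero at the start; "torque": the same for the moment, N m; "gripper_width": finger opening in m; "finger_force": force on a finger pad.
Only numpy, scipy, OpenCV 4.12 (cv2) and the standard library are available. Lean on these libraries where they do the work, as an engineer would, in place of code of your own. Each camera call takes 0.05 s, during which the arm holds its last target. There are 200 camera calls.

## Working session

There is one attempt and no reset: what is moved stays moved. The work goes in short steps, Python scripts to look and compute and a tool call to move; the robot and the scene stay as the last step left them, time stands still between calls to the robot, and variables do not carry over. Pictures are saved under pics/ and viewed, at most 10 in all, crops included, and the job is handed in when it is done.

Besides the shell and the picture viewer there is one more tool, called after "Request:" as name(argument=value, ...), one argument or row to a line, values as JSON. send_rows: Moves the arm, as the interface text tells. Its arguments: {"type":"object","properties":{"rows":{"type":"array"},"force":{"type":"number"}},"required":["rows"]}

```bash
ls; mkdir -p pics
python3 - <<'E'
from rig import status,vision
import cv2,numpy as np
s=status.observe();print(s)
for n in("scene","top"):
    d=vision.read_camera(n);cv2.imwrite(f"pics/{n}0.png",d["pixels"][:,:,::-1]);np.savez(f"pics/{n}0.npz",**d)
    print(n,d["mtx"].round(1).tolist(),d["R"].round(3).tolist(),d["t"].round(3).tolist())
E
```

```text
pics
{'time_s': 0.0, 'joint_pos': array([60.9749081 , 33.03106904,  1.42255701, 82.38492975, -0.85913036,
       64.68561662, -3.23893424]), 'joint_vel': array([ 0.00220863, -0.00575206,  0.00647808,  0.04245647,  0.08896191,
       -0.05105811,  0.00678917]), 'joint_efforts': array([ 1.68656566e-04, -7.65756297e+01,  2.25066952e+00, -2.85964519e+01,
        1.54773047e-02,  1.26054473e-02,  3.10431165e-05]), 'tool_pos': array([ 0.27680012, -0.61518892,  0.2474702 ]), 'ee_rot': array([-1.79909055e+02,  4.47398188e-03,  2.42248452e+01]), 'ft_force': array([ 0.22524864, -0.68238942, -0.01055769]), 'torque': array([-0.00938377, -0.04631899, -0.05456474]), 'finger_force': 0.0, 'gripper_width': 0.08520626082128545}
scene [[434.5, 0.0, 321.3], [0.0, 434.5, 238.2], [0.0, 0.0, 1.0]] [[0.85, 0.526, 0.005], [0.353, -0.562, -0.748], [-0.391, 0.638, -0.663]] [-0.409, -0.103, 0.965]
top [[495.3, 0.0, 324.6], [0.0, 495.3, 231.9], [0.0, 0.0, 1.0]] [[0.024, -1.0, 0.007], [-0.983, -0.025, -0.179], [0.179, -0.003, -0.984]] [-0.006, 0.482, 0.871]
```

View pics/scene0.png

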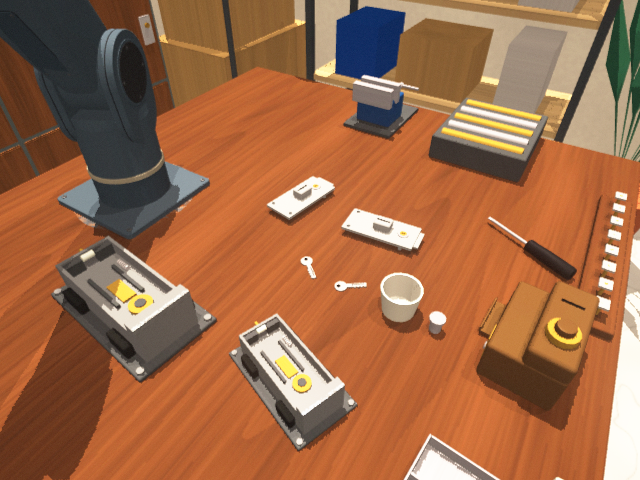

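View pics/top0.png

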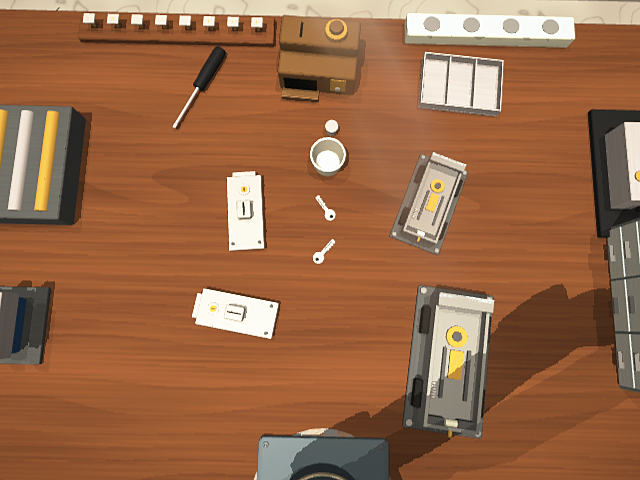

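The scene picture shows two plates and two bodies. The top view shows the target plate, farthest from the base, at about (245,210) with its tongue up, and the small body at about (430,202) with its lip up. I'll enlarge both for corner positions.

Run:
```python
import cv2,numpy as np
def c(f,x,y,w,h,k):
    return cv2.resize(cv2.imread(f)[y:y+h,x:x+w],None,fx=k,fy=k,interpolation=cv2.INTER_CUBIC)
cv2.imwrite("pics/ctop.png",np.hstack([c("pics/top0.png",215,160,60,100,6),c("pics/top0.png",385,145,73,100,6)]))
cv2.imwrite("pics/cscene.png",np.hstack([c("pics/scene0.png",335,200,100,140,4),c("pics/scene0.png",225,305,100,140,4)]) if 0 else np.hstack([c("pics/scene0.png",335,200,95,145,4),c("pics/scene0.png",225,305,100,145,4)][::1]))
```

```text
(no output)
```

View pics/ctop.png

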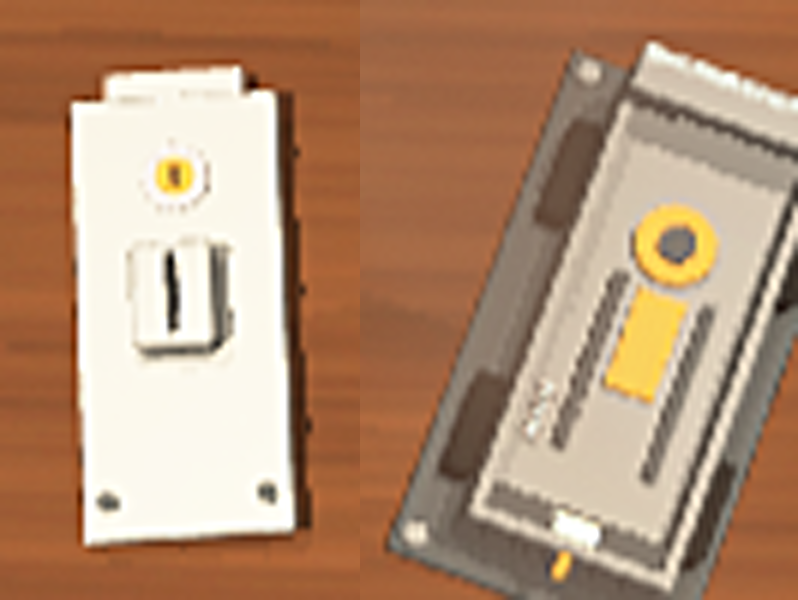

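View pics/cscene.png

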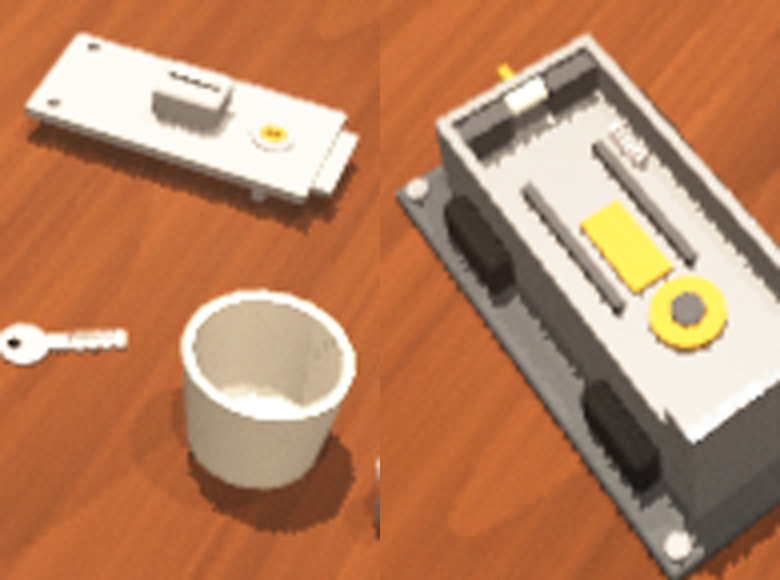

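The enlargements give clear plate corners, hood and cylinder, plus body rim and lip corners, in both views. I'll fit the poses.

```bash
cat > h.py <<'E'
import numpy as np
from scipy.optimize import least_squares
def proj(d,X):
    c=X@d["R"].T+d["t"]; p=c@d["mtx"].T; return p[:,:2]/p[:,2:]
def P(obj,q):
    a=q[2];c,s=np.cos(a),np.sin(a)
    o=np.asarray(obj,float)/1000
    return np.c_[q[0]+c*o[:,0]-s*o[:,1],q[1]+s*o[:,0]+c*o[:,1],q[3]+o[:,2]]
def fit(views,q0,zfix):
    def r(q):
        return np.concatenate([(proj(d,P(o,[*q,zfix]))-uv).ravel() for d,o,uv in views])
    s=least_squares(r,q0,loss="soft_l1",f_scale=.7); return s.x,s.fun.reshape(-1,2)
E
python3 - <<'E'
from h import *
T=dict(np.load("pics/top0.npz"));S=dict(np.load("pics/scene0.npz"))
m=lambda L,k,pu,ox,oy:np.array([((u-pu+.5)/k-.5+ox,(v+.5)/k-.5+oy) for u,v in L])
pt=m([(72,102),(276,92),(84,545),(295,528),(174,177)],6,0,215,160)
po=[(64,33,7),(64,-33,7),(-79,33,7),(-79,-33,7),(37,0,9)]
ps=m([(346,113),(304,189),(80,35),(27,105),(272,132)],4,0,335,200)
bt=m([(470,515),(672,588),(650,42),(632,95)],6,360,385,145)
bto=[(-79,33,46),(-79,-33,46),(79,33,58),(64,33,58)]
bs=m([(437,125),(588,36),(666,412),(690,445)],4,380,225,305)
bso=[(-79,-33,46),(-79,33,46),(64,-33,58),(79,-33,58)]
for nm,vs,q0,z in(("plate",[(T,po,pt),(S,po,ps)],[.5,.15,0],.012),("body",[(T,bto,bt),(S,bso,bs)],[.5,-.2,-.3],0)):
    for V in(vs,vs[:1],vs[1:]):
        q,f=fit(V,q0,z);print(nm,q[:2].round(4),np.degrees(q[2]).round(2))
        if V is vs:print(f.round(1).tolist())
E
```

```text
plate [0.5286 0.159 ] 5.09
[[-0.1, 0.5], [0.0, 0.1], [0.1, -0.3], [0.0, 0.4], [0.3, 0.1], [0.6, -0.2], [0.6, 1.3], [-0.3, -1.0], [-0.4, -0.2], [0.5, 0.0]]
plate [0.5289 0.1591] 5.08
plate [0.5283 0.1587] 5.11
body [ 0.5514 -0.1978] -20.34
[[0.2, -0.5], [0.3, 0.5], [0.2, 0.3], [0.5, -1.5], [-0.5, -0.3], [0.2, -0.3], [-0.2, -1.0], [1.0, 0.1]]
body [ 0.5511 -0.1972] -20.21
body [ 0.5517 -0.1983] -20.51
```

```bash
cat >> h.py <<'E'
from scipy.spatial.transform import Rotation as Ro
def go(pos,R):
    "shift (mm) and turn (deg) in tool axes from the present pose to pos (m), R"
    from rig import status
    s=status.observe();R0=Ro.from_euler("xyz",s["ee_rot"],degrees=True)
    return (R0.inv().apply(np.asarray(pos)-s["tool_pos"])*1000).round(1).tolist(),np.degrees((R0.inv()*R).as_rotvec()).round(2).tolist()
rpy=lambda *a:Ro.from_euler("xyz",a,degrees=True)
E
python3 -c "
from h import *
q=[.5286,.159,np.radians(5.1),0]
p=P([(-5,0,130)],q)[0];print(p,go(p,rpy(180,0,5.1)))"
```

```text
[0.52361979 0.15855553 0.13      ] ([542.6, -604.1, 118.4], [-0.09, 0.02, 19.13])
```

Request:
send_rows(
  rows=[
    [1, 5, -6, 1, 0, 0, 0.2],
    [1, 16, -18, 3, 0, 0, 0.6],
    [1, 33, -36, 7, 0, 0, 1.1],
    [1, 54, -60, 12, 0, 0, 1.9],
    [1, 81, -91, 18, 0, 0, 2.9],
    [1, 114, -127, 25, 0, 0, 4],
    [1, 147, -163, 32, 0, 0, 5.2],
    [1, 179, -199, 39, 0, 0, 6.3],
    [1, 212, -236, 46, 0, 0, 7.5],
    [1, 244, -272, 53, 0, 0, 8.6],
    [1, 277, -308, 60, 0, 0, 9.8],
    [1, 309, -344, 67, 0, 0, 10.9],
    [1, 342, -381, 75, 0, 0, 12.1],
    [1, 374, -417, 82, 0, 0, 13.2],
    [1, 407, -453, 89, 0, 0, 14.3],
    [1, 440, -489, 96, 0, 0, 15.5],
    [1, 472, -526, 103, 0, 0, 16.6],
    [1, 505, -562, 110, 0, 0, 17.8],
    [1, 526, -586, 115, 0, 0, 18.5],
    [1, 542.6, -604.1, 118, 0, 0, 19.1],
  ],
)

```text
time_s: 2.1
tool_pos: [0.5233, 0.1613, 0.1297]
ee_rot: [-180.0, 0.0, 5.3]
ft_force: [0.3, 0.3, -0.4]
gripper_width: 0.0858
finger_force: 0.0
```

Request:
send_rows(
  rows=[
    [0.6, 0, 0, 0, 0, 0, 0],
    [0.6, 0, 0, 0, 0, 0, 0],
    [0.6, 0, 0, 0, 0, 0, 0],
    [0.6, 0, 0, 0, 0, 0, 0],
  ],
)

```text
time_s: 2.5
tool_pos: [0.5237, 0.1567, 0.1305]
ee_rot: [180.0, -0.0, 5.0]
ft_force: [0.3, 0.5, -0.1]
gripper_width: 0.0512
finger_force: 0.0
```

```bash
python3 -c "
from h import *
q=[.5286,.159,np.radians(5.1),0]
p=P([(-5,0,39)],q)[0];print(p,go(p,rpy(180,0,5.1)))"
```

```text
[0.52361979 0.15855553 0.039     ] ([0.0, -1.9, 91.5], [0.02, -0.0, -0.07])
```

Request:
send_rows(
  rows=[
    [0.6, 0, 0, 10, 0, 0, 0],
    [0.6, 0, 0, 28, 0, 0, 0],
    [0.6, 0, 0, 46, 0, 0, 0],
    [0.6, 0, 0, 62, 0, 0, 0],
    [0.6, 0, 0, 72, 0, 0, 0],
    [0.6, 0, 0, 72, 0, 0, 0],
    [0.6, 0, 0, 72, 0, 0, 0],
  ],
)

```text
time_s: 3.2
tool_pos: [0.524, 0.1578, 0.0584]
ee_rot: [180.0, 0.0, 5.1]
ft_force: [0.9, -0.1, -0.1]
gripper_width: 0.0514
finger_force: 0.0
```

```bash
python3 -c "
from h import *
from rig import vision;import cv2
q=[.5286,.159,np.radians(5.1),0]
p=P([(-5,0,39)],q)[0];print(p,go(p,rpy(180,0,5.1)))
d=vision.read_camera('scene')['pixels'][120:300,300:500,::-1];cv2.imwrite('pics/g1.png',cv2.resize(d,None,fx=3,fy=3,interpolation=2))"
```

```text
[0.52361979 0.15855553 0.039     ] ([-0.3, -0.8, 19.4], [0.0, 0.01, 0.0])
```

View pics/g1.png

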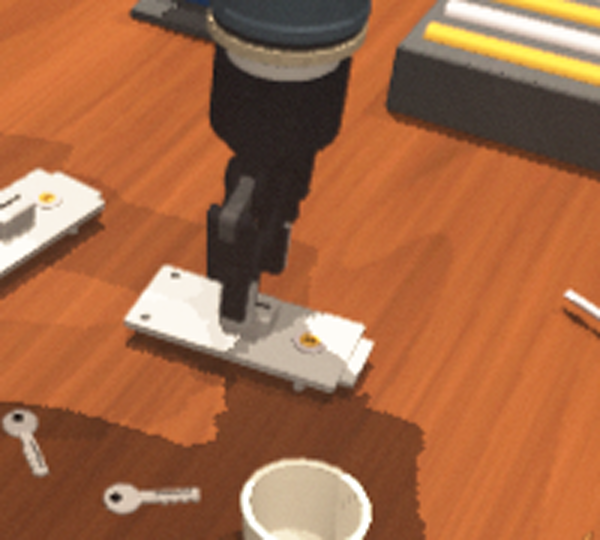

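The fingers at (240,300) straddle the hood at (255,315). Next: descend and grip.

Request:
send_rows(
  rows=[
    [0.6, 0, -0.4, 6, 0, 0, 0],
    [0.6, 0, -0.8, 13, 0, 0, 0],
    [0.6, 0, -0.8, 19, 0, 0, 0],
    [0.6, 0, -0.8, 19, 0, 0, 0],
    [0.4, 0, -0.8, 19, 0, 0, 0],
    [0.3, 0, -0.8, 19, 0, 0, 0],
    [0.2, 0, -0.8, 19, 0, 0, 0],
    [0.1, 0, -0.8, 19, 0, 0, 0],
    [0, 0, -0.8, 19, 0, 0, 0],
    [0, 0, -0.8, 19, 0, 0, 0],
    [0, 0, -0.8, 19, 0, 0, 0],
    [0, 0, -0.8, 19, 0, 0, 0],
  ],
  force=70,
)

```text
time_s: 4.45
tool_pos: [0.524, 0.1591, 0.0397]
ee_rot: [-180.0, -0.0, 5.1]
ft_force: [-1.0, 1.1, 6.7]
gripper_width: 0.0241
finger_force: 69.0
```

```bash
cat >> h.py <<'E'
BODY=[.5514,-.1978,np.radians(-20.3),0]
def tcp(bx,bz,th,tp=(-4.6,0,27.7),by=0):
    "tool pose so that plate point (64,0,0) is at body (bx,by,bz), catch end raised by th deg"
    Rp=Ro.from_euler("z",BODY[2])*rpy(0,th,0)
    e=P([(bx,by,bz)],BODY)[0]
    return e+Rp.apply(np.array(tp)-[64,0,0])/1000, Rp*rpy(180,0,0)
E
python3 -c "
from h import *
p,R=tcp(48,126,10.9);print(p,R.as_euler('xyz',degrees=True),go(p,R))"
```

```text
[ 0.53815286 -0.19289973  0.1661722 ] [180.   10.9 -20.3] ([-17.3, 351.8, -126.6], [2.39, -10.74, 25.36])
```

Request:
send_rows(
  rows=[
    [0, 0, 0, -2, 0, 0, 0],
    [0, 0, 0, -6, 0, 0, 0],
    [0, 0, 0, -15, 0, 0, 0],
    [0, 0, 0, -30, 0, 0, 0],
    [0, 0, 0, -50, 0, 0, 0],
    [0, 0, 0, -75, 0, 0, 0],
    [0, 0, 0, -100, 0, 0, 0],
    [0, 0, 0, -115, 0, 0, 0],
    [0, 0, 0, -120, 0, 0, 0],
    [0, 0, 0, -120, 0, 0, 0],
    [0, 0, 0, -120, 0, 0, 0],
  ],
)

```text
time_s: 5.55
tool_pos: [0.5234, 0.1586, 0.1587]
ee_rot: [180.0, 0.1, 5.1]
ft_force: [0.4, -0.0, -2.7]
gripper_width: 0.0242
finger_force: 69.0
```

```bash
python3 -c "
from h import *
p,R=tcp(48,126,10.9);print(p,R.as_euler('xyz',degrees=True),go(p,R))"
```

```text
[ 0.53815286 -0.19289973  0.1661722 ] [180.   10.9 -20.3] ([-16.7, 351.4, -7.4], [2.45, -10.66, 25.34])
```

Request:
send_rows(
  rows=[
    [0, 0, 4, 0, 0, -0.1, 0.3],
    [0, -1, 14, 0, 0.1, -0.4, 1],
    [0, -1, 32, -1, 0.2, -1, 2.3],
    [0, -3, 58, -1, 0.4, -1.8, 4.2],
    [0, -4, 90, -2, 0.6, -2.7, 6.5],
    [0, -6, 124, -3, 0.9, -3.8, 8.9],
    [0, -7.5, 158, -3.3, 1.1, -4.8, 11.4],
    [0, -9, 192, -4, 1.3, -5.8, 13.8],
    [0, -10.7, 226, -4.8, 1.6, -6.9, 16.3],
    [0, -12.3, 258, -5.4, 1.8, -7.8, 18.6],
    [0, -13.7, 288, -6.1, 2, -8.7, 20.8],
    [0, -14.9, 314, -6.6, 2.2, -9.5, 22.6],
    [0, -15.8, 334, -7, 2.3, -10.1, 24.1],
    [0, -16.4, 346, -7.3, 2.4, -10.5, 25],
    [0, -16.7, 351.4, -7.4, 2.45, -10.66, 25.34],
    [0, -16.7, 351.4, -7.4, 2.45, -10.66, 25.34],
    [0, -16.7, 351.4, -7.4, 2.45, -10.66, 25.34],
    [0, -16.7, 351.4, -7.4, 2.45, -10.66, 25.34],
  ],
)

```text
time_s: 7.35
tool_pos: [0.5388, -0.1913, 0.1668]
ee_rot: [-179.9, 10.9, -20.2]
ft_force: [0.3, -0.3, -4.2]
gripper_width: 0.0243
finger_force: 69.0
```

```bash
python3 -c "
from h import *
p,R=tcp(48,126,10.9);print(go(p,R))
p,R=tcp(48,53,10.9);print(go(p,R))
from rig import vision;import cv2
k=dict(fx=4,fy=4,interpolation=2)
d=vision.read_camera('scene');np.savez('pics/s1.npz',**d);a=d['pixels'][280:430,220:350,::-1]
d=vision.read_camera('top');b=d['pixels'][120:270,370:480,::-1]
a=vision.read_camera('scene')['pixels'][200:350,240:340,::-1]
a=d and np.hstack([a,b][:1]) if 0 else a
cv2.imwrite('pics/g2.png',np.hstack([cv2.resize(a,None,**k),cv2.resize(b[:, :100],None,**k)]))"
```

```text
([0.1, 1.8, 0.6], [-0.07, -0.05, 0.14])
([13.8, 1.9, 72.3], [-0.07, -0.05, 0.14])
```

View pics/g2.png

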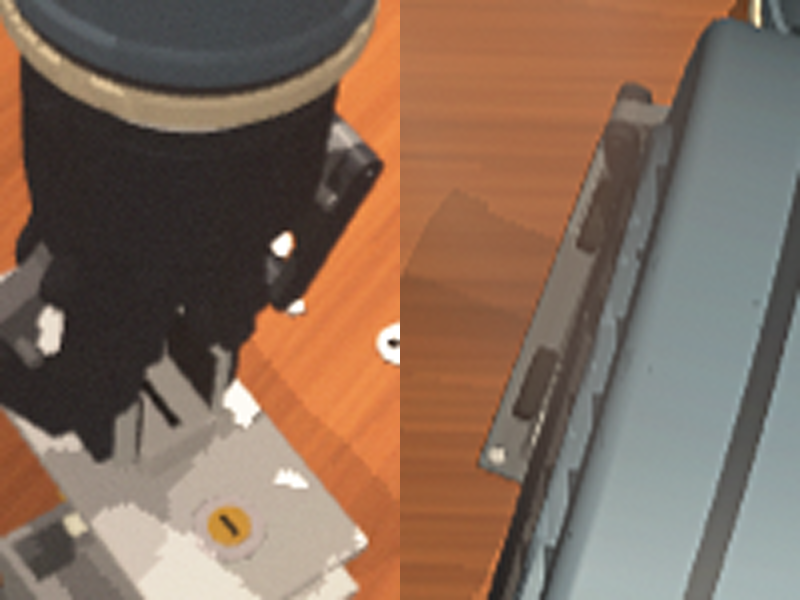

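The plate is held; its key cylinder is at (230,527) in the left crop, which is about (297,331.5) in the full scene image. I'll check that against the prediction, then compute the descent.

```bash
python3 -c "
from h import *
from rig import status
S=dict(np.load('pics/scene0.npz'));s=status.observe()
R=rpy(*s['ee_rot'])*rpy(180,0,0).inv()
for o in [(37,0,9),(64,-33,7),(64,33,7),(64,0,0)]:
  X=s['tool_pos']+R.apply((np.array(o)-[-4.6,0,27.7])/1000);print(o,X.round(4),proj(S,X[None]).round(1))
for z in(53,48):
  p,R=tcp(48,z,10.9);print(go(p,R))"
```

```text
(37, 0, 9) [ 0.5738 -0.2048  0.1406] [[297.2 329.9]]
(64, -33, 7) [ 0.5869 -0.2448  0.1335] [[287.2 363.5]]
(64, 33, 7) [ 0.6097 -0.1828  0.1336] [[332.5 333.8]]
(64, 0, 0) [ 0.5971 -0.2133  0.1267] [[309.9 350.8]]
([13.7, 1.2, 72.4], [-0.05, -0.06, 0.09])
([14.6, 1.2, 77.3], [-0.05, -0.06, 0.09])
```

```bash
python3 -c "
from h import *
from rig import status,vision;import cv2
d=vision.read_camera('scene');s=status.observe();print(s['tool_pos'],s['ee_rot'])
im=d['pixels'];c=im[315:350,270:325].astype(int)
m=(c[...,0]>120)&(c[...,2]<90)&(c[...,1]>90)
v,u=np.nonzero(m);print('yellow',u.mean()+270,v.mean()+315,len(u))
cv2.imwrite('pics/g3.png',cv2.resize(im[300:375,265:345,::-1],None,fx=8,fy=8,interpolation=2))
for th in(0,3,6):
  R=rpy(*s['ee_rot'])*rpy(180,0,0).inv()*rpy(0,th,0)
  for o in [(37,0,9),(64,-33,7),(64,33,7),(64,22,4),(73,22,4),(73,-22,4)]:
    X=s['tool_pos']+rpy(*s['ee_rot']).apply([0,0,.010])+R.apply((np.array(o)-[-4.6,0,17.7])/1000);print(th,o,((proj(d,X[None])-[265,300]+.5)*8-.5).round(0))
"
```

```text
[ 0.53868322 -0.19212062  0.16680761] [-179.94191929   10.84379493  -20.23216026]
yellow 307.0983606557377 325.58196721311475 122
0 (37, 0, 9) [[260. 244.]]
0 (64, -33, 7) [[179. 512.]]
0 (64, 33, 7) [[543. 275.]]
0 (64, 22, 4) [[482. 322.]]
0 (73, 22, 4) [[519. 368.]]
0 (73, -22, 4) [[278. 529.]]
3 (37, 0, 9) [[257. 248.]]
3 (64, -33, 7) [[175. 519.]]
3 (64, 33, 7) [[537. 283.]]
3 (64, 22, 4) [[476. 329.]]
3 (73, 22, 4) [[512. 376.]]
3 (73, -22, 4) [[272. 536.]]
6 (37, 0, 9) [[254. 252.]]
6 (64, -33, 7) [[171. 525.]]
6 (64, 33, 7) [[530. 289.]]
6 (64, 22, 4) [[469. 334.]]
6 (73, 22, 4) [[505. 383.]]
6 (73, -22, 4) [[266. 542.]]
```

View pics/g3.png

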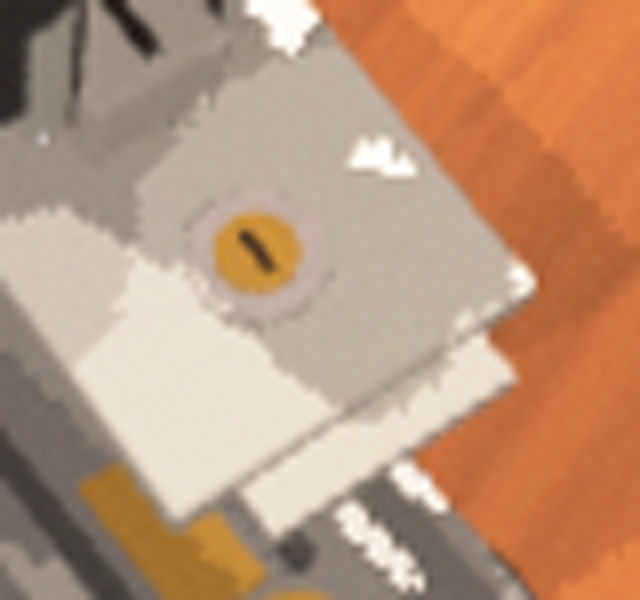

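The tongue at (277,538)–(517,380) sits about 1 px below the prediction everywhere, so the grip is true to about 2 mm, with tilt about 11–12°. Descending.

Request:
send_rows(
  rows=[
    [0, 0.8, 0.4, 4, 0, 0, 0],
    [0, 2.5, 0.8, 13, 0, 0, 0],
    [0, 4.9, 1.2, 26, 0, 0, 0],
    [0, 7.6, 1.2, 40, 0, 0, 0],
    [0, 9.8, 1.2, 52, 0, 0, 0],
    [0, 11.7, 1.2, 62, 0, 0, 0],
    [0, 13, 1.2, 69, 0, 0, 0],
    [0, 13.7, 1.2, 72.4, 0, 0, 0],
    [0, 13.7, 1.2, 72.4, 0, 0, 0],
    [0, 13.7, 1.2, 72.4, 0, 0, 0],
  ],
)

```text
time_s: 8.55
tool_pos: [0.5383, -0.1938, 0.0933]
ee_rot: [-180.0, 10.8, -20.3]
ft_force: [0.3, 0.3, -3.3]
gripper_width: 0.024
finger_force: 69.0
```

```bash
python3 -c "
from h import *
from rig import status,vision;import cv2
for z in(53,49,46):
  p,R=tcp(48,z,10.9);print(go(p,R))
s=status.observe();print(s['ft_force'])
d=vision.read_camera('scene');np.savez('pics/s4.npz',**d)
cv2.imwrite('pics/g4.png',cv2.resize(d['pixels'][310:445,225:360,::-1],None,fx=4.4,fy=4.4,interpolation=2))
"
```

```text
([-0.4, -0.8, 0.3], [-0.05, -0.09, 0.01])
([0.3, -0.8, 4.2], [-0.05, -0.09, 0.01])
([0.9, -0.8, 7.1], [-0.05, -0.09, 0.01])
[ 0.27665638  0.27120084 -3.31128946]
```

View pics/g4.png

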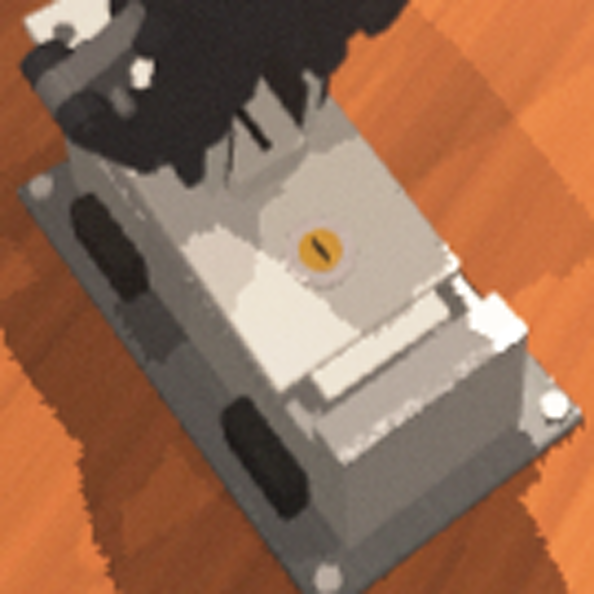

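The plate is square to the body, with its tongue at (320,390)–(450,305) just in front of the lip. Lowering to contact.

Request:
send_rows(
  rows=[
    [0, 0.1, -0.2, 1, 0, 0, 0],
    [0, 0.2, -0.3, 2, 0, 0, 0],
    [0, 0.4, -0.3, 3, 0, 0, 0],
    [0, 0.5, -0.3, 4, 0, 0, 0],
    [0, 0.5, -0.3, 4, 0, 0, 0],
    [0, 0.5, -0.3, 4, 0, 0, 0],
  ],
)

```text
time_s: 9.2
tool_pos: [0.5379, -0.1933, 0.089]
ee_rot: [-180.0, 10.9, -20.3]
ft_force: [-0.5, 0.5, -3.6]
gripper_width: 0.0241
finger_force: 69.0
```

Request:
send_rows(
  rows=[
    [0, 0.1, 0, 0.5, 0, 0, 0],
    [0, 0.2, 0, 1, 0, 0, 0],
    [0, 0.2, 0, 1, 0, 0, 0],
  ],
)

```text
time_s: 9.5
tool_pos: [0.5379, -0.1933, 0.0879]
ee_rot: [-180.0, 10.9, -20.3]
ft_force: [0.2, 0.2, -2.1]
gripper_width: 0.0242
finger_force: 69.0
```

Request:
send_rows(
  rows=[
    [0, 0.1, 0, 0.5, 0, 0, 0],
    [0, 0.2, 0, 1, 0, 0, 0],
    [0, 0.2, 0, 1, 0, 0, 0],
  ],
)

```text
time_s: 9.8
tool_pos: [0.5379, -0.1933, 0.0869]
ee_rot: [-180.0, 10.9, -20.3]
ft_force: [-0.3, -0.0, -3.0]
gripper_width: 0.0242
finger_force: 69.0
```

Request:
send_rows(
  rows=[
    [0, 0.1, 0, 0.5, 0, 0, 0],
    [0, 0.2, 0, 1, 0, 0, 0],
    [0, 0.2, 0, 1, 0, 0, 0],
  ],
)

```text
time_s: 10.1
tool_pos: [0.5379, -0.1934, 0.0859]
ee_rot: [-180.0, 10.8, -20.3]
ft_force: [0.2, 0.6, -2.7]
gripper_width: 0.0242
finger_force: 69.1
```

Request:
send_rows(
  rows=[
    [0, 0.1, 0, 0.5, 0, 0, 0],
    [0, 0.2, 0, 1, 0, 0, 0],
    [0, 0.2, 0, 1, 0, 0, 0],
  ],
)

```text
time_s: 10.4
tool_pos: [0.5378, -0.1933, 0.0851]
ee_rot: [-180.0, 10.9, -20.3]
ft_force: [-1.3, 1.2, 2.4]
gripper_width: 0.0243
finger_force: 69.6
```

Rim contact. Sliding forward under the lip.

Request:
send_rows(
  rows=[
    [0, 0, 0, -0.3, 0, 0, 0],
    [0, 1.5, 0, -0.6, 0, 0, 0],
    [0, 3.5, 0, -1, 0, 0, 0],
    [0, 5.5, 0, -1.3, 0, 0, 0],
    [0, 7.5, 0, -1.7, 0, 0, 0],
    [0, 9, 0, -2, 0, 0, 0],
    [0, 9, 0, -2, 0, 0, 0],
    [0, 9, 0, -2, 0, 0, 0],
  ],
)

```text
time_s: 11.2
tool_pos: [0.547, -0.1967, 0.0852]
ee_rot: [-180.0, 10.8, -20.3]
ft_force: [-1.5, -0.0, 1.4]
gripper_width: 0.0244
finger_force: 69.6
```

Request:
send_rows(
  rows=[
    [0, 0.8, 0, -0.1, 0, 0, 0],
    [0, 1.6, 0, -0.3, 0, 0, 0],
    [0, 2.5, 0, -0.4, 0, 0, 0],
    [0, 2.5, 0, -0.4, 0, 0, 0],
  ],
)

```text
time_s: 11.6
tool_pos: [0.549, -0.1974, 0.0851]
ee_rot: [-180.0, 10.8, -20.3]
ft_force: [-3.0, 2.3, 1.9]
gripper_width: 0.0244
finger_force: 69.7
```

Request:
send_rows(
  rows=[
    [0, 0.6, 0, -0.1, 0, 0, 0],
    [0, 1.2, 0, -0.2, 0, 0, 0],
    [0, 1.2, 0, -0.2, 0, 0, 0],
  ],
)

```text
time_s: 11.9
tool_pos: [0.55, -0.1978, 0.085]
ee_rot: [-180.0, 10.9, -20.3]
ft_force: [-4.4, 1.5, 2.8]
gripper_width: 0.0239
finger_force: 69.7
```

Request:
send_rows(
  rows=[
    [0, 0.6, 0, -0.1, 0, 0, 0],
    [0, 1.2, 0, -0.2, 0, 0, 0],
    [0, 1.2, 0, -0.2, 0, 0, 0],
  ],
)

```text
time_s: 12.2
tool_pos: [0.5502, -0.1979, 0.085]
ee_rot: [-180.0, 11.0, -20.3]
ft_force: [-8.3, 3.2, 5.3]
gripper_width: 0.0237
finger_force: 69.9
```

Shoulder is against the lip (about 9 N). Swinging the catch end down about the hooked edge.

Request:
send_rows(
  rows=[
    [0, -0.4, 0, 1, 0, 0.8, 0],
    [0, -0.75, 0, 1.9, 0, 1.6, 0],
    [0, -1.1, 0, 2.9, 0, 2.4, 0],
    [0, -1.4, 0, 3.9, 0, 3.2, 0],
    [0, -1.4, 0, 3.9, 0, 3.2, 0],
  ],
)

```text
time_s: 12.7
tool_pos: [0.5484, -0.1972, 0.0815]
ee_rot: [-180.0, 7.7, -20.3]
ft_force: [-6.3, 2.3, 3.3]
gripper_width: 0.0243
finger_force: 69.8
```

Request:
send_rows(
  rows=[
    [0, -0.3, 0, 1, 0, 0.8, 0],
    [0, -0.6, 0, 1.9, 0, 1.6, 0],
    [0, -0.9, 0, 2.9, 0, 2.4, 0],
    [0, -0.9, 0, 2.9, 0, 2.4, 0],
  ],
)

```text
time_s: 13.1
tool_pos: [0.5473, -0.1968, 0.0788]
ee_rot: [-180.0, 5.3, -20.3]
ft_force: [-5.7, 2.1, 3.9]
gripper_width: 0.0243
finger_force: 69.9
```

Request:
send_rows(
  rows=[
    [0, -0.1, 0, 0.5, 0, 0.4, 0],
    [0, -0.3, 0, 1, 0, 0.8, 0],
    [0, -0.3, 0, 1, 0, 0.8, 0],
  ],
)

```text
time_s: 13.4
tool_pos: [0.5472, -0.1967, 0.0785]
ee_rot: [-179.9, 4.5, -20.3]
ft_force: [-6.0, 3.7, 11.4]
gripper_width: 0.024
finger_force: 70.8
```

Request:
send_rows(
  rows=[
    [0, -0.1, 0, 0.3, 0, 0.25, 0],
    [0, -0.2, 0, 0.6, 0, 0.5, 0],
    [0, -0.2, 0, 0.6, 0, 0.5, 0],
  ],
)

```text
time_s: 13.7
tool_pos: [0.5471, -0.1967, 0.0781]
ee_rot: [-179.9, 4.0, -20.3]
ft_force: [-7.2, 2.1, 15.3]
gripper_width: 0.0243
finger_force: 71.2
```

Bead on the roller. Let go and back off.

Request:
send_rows(
  rows=[
    [0.35, 0, 0, -0.3, 0, 0, 0],
    [0.4, 0, 0, -0.5, 0, 0, 0],
    [0.55, 0, 0, -0.5, 0, 0, 0],
    [0.55, 0, 0, -0.5, 0, 0, 0],
    [0.55, 0, 0, -4, 0, 0, 0],
    [0.55, 0, 0, -12, 0, 0, 0],
    [0.55, 0, 0, -25, 0, 0, 0],
    [0.55, 0, 0, -40, 0, 0, 0],
    [0.55, 0, 0, -50, 0, 0, 0],
    [0.55, 0, 0, -50, 0, 0, 0],
  ],
)

```text
time_s: 14.7
tool_pos: [0.5518, -0.1985, 0.1291]
ee_rot: [-179.9, 3.8, -20.3]
ft_force: [0.2, -0.2, -0.0]
gripper_width: 0.0472
finger_force: 0.0
```

```bash
python3 -c "
from h import *
from rig import status,vision;import cv2
d=vision.read_camera('scene')
cv2.imwrite('pics/g5.png',cv2.resize(d['pixels'][310:445,225:360,::-1],None,fx=4.4,fy=4.4,interpolation=2))
p=P([(-58,0,100)],BODY)[0]
print(go(p,rpy(180,0,-20.3)),status.observe()['ft_force'])
"
```

```text
([-56.0, -0.5, 31.9], [-0.06, 3.84, 0.01]) [-0.03086131  0.56856819 -0.72195718]
```

View pics/g5.png

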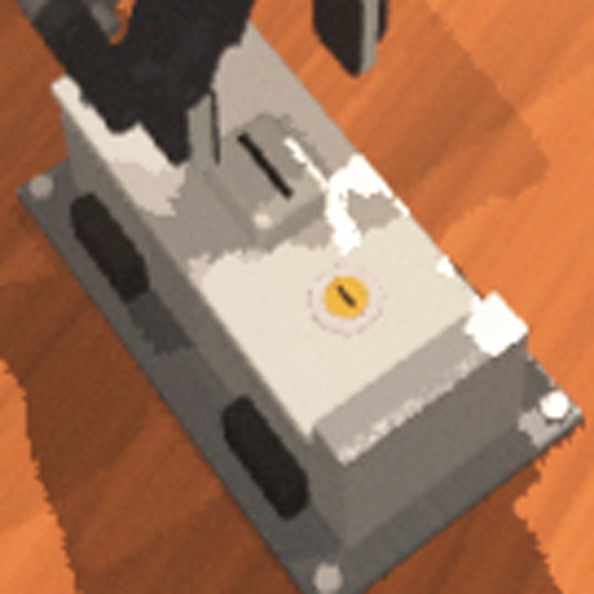

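Plate hooked: its shoulder meets the lip at (310,430)–(470,300) and the tongue is hidden. Next, fingers shut and above the press spot.

Request:
send_rows(
  rows=[
    [0.4, -4, 0, 0, 0, 0.4, 0],
    [0.2, -14, 0, 0, 0, 1, 0],
    [0, -28, 0, 0, 0, 2, 0],
    [0, -42, -0.2, 0, 0, 3, 0],
    [0, -52, -0.4, 4, 0, 3.6, 0],
    [0, -56, -0.5, 14, 0, 3.84, 0],
    [0, -56, -0.5, 24, 0, 3.84, 0],
    [0, -56, -0.5, 30, 0, 3.84, 0],
    [0, -56, -0.5, 32, 0, 3.84, 0],
    [0, -56, -0.5, 32, 0, 3.84, 0],
    [0, -56, -0.5, 32, 0, 3.84, 0],
  ],
  force=40,
)

```text
time_s: 15.85
tool_pos: [0.4967, -0.1776, 0.099]
ee_rot: [-180.0, 0.1, -20.3]
ft_force: [0.9, -1.2, 0.1]
gripper_width: 0.0001
finger_force: 0.0
```

Request:
send_rows(
  rows=[
    [0, 0, 0, 3, 0, 0, 0],
    [0, 0, 0, 7, 0, 0, 0],
    [0, 0, 0, 12, 0, 0, 0],
    [0, 0, 0, 16, 0, 0, 0],
    [0, 0, 0, 18, 0, 0, 0],
    [0, 0, 0, 18, 0, 0, 0],
  ],
)

```text
time_s: 16.45
tool_pos: [0.4961, -0.1774, 0.0806]
ee_rot: [-180.0, 0.1, -20.3]
ft_force: [-0.3, -0.3, 0.6]
gripper_width: -0.0003
finger_force: 0.0
```

Request:
send_rows(
  rows=[
    [0, 0, 0, 0.5, 0, 0, 0],
    [0, 0, 0, 1, 0, 0, 0],
    [0, 0, 0, 1.5, 0, 0, 0],
    [0, 0, 0, 2, 0, 0, 0],
    [0, 0, 0, 2, 0, 0, 0],
  ],
)

```text
time_s: 16.95
tool_pos: [0.4965, -0.1775, 0.0793]
ee_rot: [-179.9, 0.1, -20.3]
ft_force: [-0.6, 0.6, 5.3]
gripper_width: -0.0001
finger_force: 2.2
```

Request:
send_rows(
  rows=[
    [0, 0, 0, 0.3, 0, 0, 0],
    [0, 0, 0, 0.6, 0, 0, 0],
    [0, 0, 0, 1, 0, 0, 0],
    [0, 0, 0, 1, 0, 0, 0],
  ],
)

```text
time_s: 17.35
tool_pos: [0.4965, -0.1775, 0.0783]
ee_rot: [-179.9, 0.1, -20.3]
ft_force: [-1.0, 0.7, 5.6]
gripper_width: -0.0001
finger_force: 2.9
```

Request:
send_rows(
  rows=[
    [0, 0, 0, 0.3, 0, 0, 0],
    [0, 0, 0, 0.6, 0, 0, 0],
    [0, 0, 0, 1, 0, 0, 0],
    [0, 0, 0, 1, 0, 0, 0],
  ],
)

```text
time_s: 17.75
tool_pos: [0.4964, -0.1774, 0.077]
ee_rot: [-180.0, 0.1, -20.3]
ft_force: [0.1, 0.2, 3.0]
gripper_width: -0.0001
finger_force: 1.6
```

Request:
send_rows(
  rows=[
    [0, 0, 0, 0.3, 0, 0, 0],
    [0, 0, 0, 0.6, 0, 0, 0],
    [0, 0, 0, 1, 0, 0, 0],
    [0, 0, 0, 1.3, 0, 0, 0],
    [0, 0, 0, 1.6, 0, 0, 0],
    [0, 0, 0, 2, 0, 0, 0],
  ],
)

```text
time_s: 18.35
tool_pos: [0.4965, -0.1775, 0.0749]
ee_rot: [-180.0, 0.1, -20.3]
ft_force: [0.2, -0.2, -0.6]
gripper_width: -0.0002
finger_force: 0.0
```

Request:
send_rows(
  rows=[
    [0, 0, 0, 0.3, 0, 0, 0],
    [0, 0, 0, 0.6, 0, 0, 0],
    [0, 0, 0, 1, 0, 0, 0],
    [0, 0, 0, 1.3, 0, 0, 0],
    [0, 0, 0, 1.6, 0, 0, 0],
    [0, 0, 0, 2, 0, 0, 0],
  ],
)

```text
time_s: 18.95
tool_pos: [0.4964, -0.1774, 0.073]
ee_rot: [-180.0, 0.1, -20.3]
ft_force: [-0.2, -1.0, 1.3]
gripper_width: -0.0
finger_force: 0.0
```

Request:
send_rows(
  rows=[
    [0, 0, 0, 0.3, 0, 0, 0],
    [0, 0, 0, 0.6, 0, 0, 0],
    [0, 0, 0, 1, 0, 0, 0],
    [0, 0, 0, 1, 0, 0, 0],
  ],
)

```text
time_s: 19.35
tool_pos: [0.4963, -0.1774, 0.0719]
ee_rot: [-180.0, 0.1, -20.3]
ft_force: [0.5, -0.0, -0.7]
gripper_width: 0.0001
finger_force: 0.0
```

Request:
send_rows(
  rows=[
    [0, 0, 0, 0.3, 0, 0, 0],
    [0, 0, 0, 0.6, 0, 0, 0],
    [0, 0, 0, 1, 0, 0, 0],
    [0, 0, 0, 1, 0, 0, 0],
  ],
)

```text
time_s: 19.75
tool_pos: [0.4963, -0.1774, 0.0709]
ee_rot: [-180.0, 0.1, -20.3]
ft_force: [0.3, 1.5, 0.2]
gripper_width: 0.0002
finger_force: 0.0
```

Request:
send_rows(
  rows=[
    [0, 0, 0, 0.3, 0, 0, 0],
    [0, 0, 0, 0.6, 0, 0, 0],
    [0, 0, 0, 1, 0, 0, 0],
    [0, 0, 0, 1, 0, 0, 0],
  ],
)

```text
time_s: 20.15
tool_pos: [0.4964, -0.1774, 0.0702]
ee_rot: [-180.0, 0.1, -20.3]
ft_force: [-1.3, -0.0, 3.6]
gripper_width: 0.0
finger_force: 1.7
```

Contact at the home height. Now bear on it gradually.

Request:
send_rows(
  rows=[
    [0, 0, 0, 0.3, 0, 0, 0],
    [0, 0, 0, 0.6, 0, 0, 0],
    [0, 0, 0, 1, 0, 0, 0],
    [0, 0, 0, 1, 0, 0, 0],
    [0, 0, 0, 1, 0, 0, 0],
  ],
)

```text
time_s: 20.65
tool_pos: [0.4964, -0.1774, 0.0701]
ee_rot: [-179.9, 0.1, -20.3]
ft_force: [-4.2, 1.4, 16.8]
gripper_width: -0.0001
finger_force: 8.7
```

Request:
send_rows(
  rows=[
    [0, 0, 0, 0.2, 0, 0, 0],
    [0, 0, 0, 0.4, 0, 0, 0],
    [0, 0, 0, 0.4, 0, 0, 0],
    [0, 0, 0, 0.4, 0, 0, 0],
  ],
)

```text
time_s: 21.05
tool_pos: [0.4964, -0.1774, 0.07]
ee_rot: [-179.9, 0.1, -20.3]
ft_force: [-4.8, 1.1, 22.7]
gripper_width: 0.0001
finger_force: 11.4
```

Request:
send_rows(
  rows=[
    [0, 0, 0, 0.2, 0, 0, 0],
    [0, 0, 0, 0.4, 0, 0, 0],
    [0, 0, 0, 0.5, 0, 0, 0],
    [0, 0, 0, 0.5, 0, 0, 0],
    [0, 0, 0, 0.5, 0, 0, 0],
    [0, 0, 0, 0.5, 0, 0, 0],
    [0, 0, 0, 0.5, 0, 0, 0],
    [0, 0, 0, 0.5, 0, 0, 0],
  ],
)

```text
time_s: 21.85
tool_pos: [0.4964, -0.1774, 0.07]
ee_rot: [-179.9, 0.0, -20.3]
ft_force: [-7.0, 2.6, 29.4]
gripper_width: 0.0002
finger_force: 14.8
```

Request:
send_rows(
  rows=[
    [0, 0, 0, -0.7, 0, 0, 0],
    [0, 0, 0, -1.5, 0, 0, 0],
    [0, 0, 0, -3, 0, 0, 0],
    [0, 0, 0, -8, 0, 0, 0],
    [0, 0, 0, -20, 0, 0, 0],
    [0, 0, 0, -45, 0, 0, 0],
    [0, 0, 0, -80, 0, 0, 0],
    [0, 0, 0, -120, 0, 0, 0],
    [0, -40, 0, -150, 0, 0, 0],
    [0, -40, 40, -160, 0, 0, 0],
    [0, -40, 80, -160, 0, 0, 0],
    [0, -40, 120, -160, 0, 0, 0],
    [0, -40, 150, -160, 0, 0, 0],
    [0, -40, 150, -160, 0, 0, 0],
  ],
)

```text
time_s: 23.25
tool_pos: [0.4047, -0.3087, 0.2291]
ee_rot: [179.9, 0.1, -20.7]
ft_force: [-0.2, -0.3, 0.3]
gripper_width: -0.0
finger_force: 0.0
```

```bash
python3 -c "
from rig import vision;import cv2,numpy as np
a=vision.read_camera('scene')['pixels'][290:445,210:370,::-1];b=vision.read_camera('top')['pixels'][130:270,370:490,::-1]
k=lambda i:cv2.resize(i,(400,600) if 0 else None,fx=560/i.shape[0]*.75,fy=560/i.shape[0]*.75,interpolation=2)
cv2.imwrite('pics/g6.png',np.hstack([k(a),k(b)]))"
```

```text
(no output)
```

View pics/g6.png

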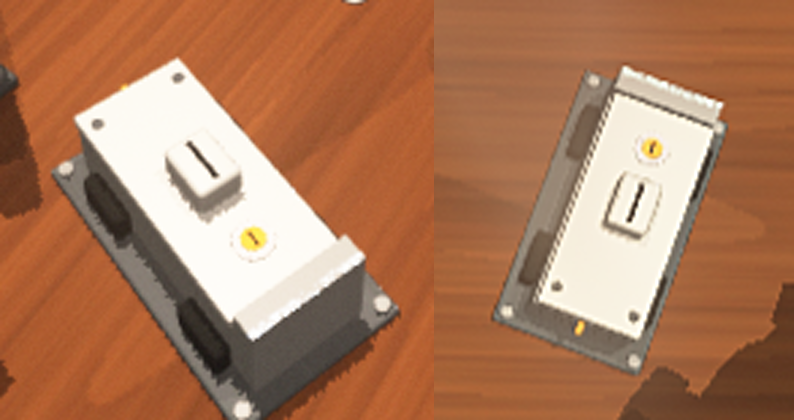

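The plate lies flat and flush on the rim from the lip at (290,285) to the catch end at (130,90), and the robot is clear of it.

```bash
python3 -c "
from rig import env;print(env.job_done())"
```

```text
the job is handed in; nothing more can be done
None
```

The faceplate is hooked under the lip and snapped home on the smaller lock body. It held solid with no give at about 29 N, then I let go and handed the job in at about 23 s; no verdict came back.

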